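Pack the bead-bar caddy

TASK

Pack the white four-bay caddy for the next guest at the bead bar: stand the green-capped glue bottle on the green pad, the red bead pot on the red pad, the blue bead pot on the blue pad and the black gel bottle with the gold cap on the black pad, each upright, wholly on its round pad and let go. The orange-capped glue bottle and the green bead pot do not belong: leave them standing where they are, and do not knock any of the bottles or pots over.

Things in the scene. Friction and masses are not known exactly. Their poses are not given: they have to be found in the camera images.
- glue_green: Small white craft glue bottle with a pointed green cap, standing upright on the table at the start: round white body 34 mm in diameter up to 52 mm, cap 26 mm in diameter tapering to a blunt tip, 85 mm tall in all, about 50 g. To be packed. Origin at the centre of its underside, z up along its axis.
- pot_red: Closed round clear bead pot with a red screw lid and beads of the same colour showing through the wall, standing upright on the table at the start: 36 mm in diameter, 48 mm tall (the lid is the top 13 mm), about 50 g. To be packed. Origin at the centre of its underside, z up along its axis.
- pot_blue: Closed round clear bead pot with a blue screw lid and beads of the same colour showing through the wall, standing upright on the table at the start: 36 mm in diameter, 48 mm tall (the lid is the top 13 mm), about 50 g. To be packed. Origin at the centre of its underside, z up along its axis.
- gel_bottle: Small bottle of gel varnish, standing upright on the table at the start: square black body 32 x 32 mm and 36 mm high, with a round gold cap 18 mm in diameter and 38 mm high on its middle, 74 mm tall in all, about 70 g. It may be gripped by cap or body. To be packed. Origin at the centre of its underside, z up, x and y along the sides of the square.
- glue_orange: Small white craft glue bottle with a pointed orange cap, standing upright on the table at the start: round white body 34 mm in diameter up to 52 mm, cap 26 mm in diameter tapering to a blunt tip, 85 mm tall in all, about 50 g. Does not belong in the caddy. Origin at the centre of its underside, z up along its axis.
- pot_green: Closed round clear bead pot with a green screw lid and beads of the same colour showing through the wall, standing upright on the table at the start: 36 mm in diameter, 48 mm tall (the lid is the top 13 mm), about 50 g. Does not belong in the caddy. Origin at the centre of its underside, z up along its axis.
- pad_green: Round green pad, 66 mm across, 3 mm thick, fixed in the middle of one bay of the white caddy. Origin at the centre of its underside, 5 mm above the table (caddy floor); its top is 8 mm above the table; z up, x and y along the caddy's sides. The caddy is a low tray fixed to the table, 190 x 190 mm, with two rows of two square bays; the four pads surround its centre.
- pad_red: Round red pad, 66 mm across, 3 mm thick, fixed in the middle of one bay of the white caddy. Origin at the centre of its underside, 5 mm above the table (caddy floor); its top is 8 mm above the table; z up, x and y along the caddy's sides. Each bay is 87.5 mm wide inside; walls and dividers are 5 mm thick and reach 20 mm above the table.
- pad_blue: Round blue pad, 66 mm across, 3 mm thick, fixed in the middle of one bay of the white caddy. Origin at the centre of its underside, 5 mm above the table (caddy floor); its top is 8 mm above the table; z up, x and y along the caddy's sides. Neighbouring pads are 92.5 mm apart, centre to centre.
- pad_black: Round black pad, 66 mm across, 3 mm thick, fixed in the middle of one bay of the white caddy. Origin at the centre of its underside, 5 mm above the table (caddy floor); its top is 8 mm above the table; z up, x and y along the caddy's sides. Which pad lies in which bay changes from start to start.

How it is judged:
At the end, for the whole second after the job is handed in: Each of the four stands on its own pad: within 16 mm of its centre, underside less than 8 mm above the pad's underside, upright within 0.12 rad, at rest, not touched by the fingers; the two look-alikes stand upright (0.12 rad) within 30 mm of where they started (horizontal distance between glue_green and pad_green below 0.016 m and z of glue_green in the frame of pad_green below 0.008 m and angle between each of glue_green, pot_red, pot_blue, gel_bottle, glue_orange, pot_green's own z axis and vertical below 0.12 rad and linear speed of each of glue_green, pot_red, pot_blue, gel_bottle below 0.02 m/s and contact force between each of glue_green, pot_red, pot_blue, gel_bottle and the fingers below 0.05 N and horizontal distance between pot_red and pad_red below 0.016 m and z of pot_red in the frame of pad_red below 0.008 m and horizontal distance between pot_blue and pad_blue below 0.016 m and z of pot_blue in the frame of pad_blue below 0.008 m and horizontal distance between gel_bottle and pad_black below 0.016 m and z of gel_bottle in the frame of pad_black below 0.008 m and distance of each of glue_orange, pot_green from where it was at the start of the episode below 0.03 m).
It fails at once if a look-alike (orange-capped glue bottle or green bead pot) is moved more than 30 mm (distance of any of glue_orange, pot_green from where it was at the start of the episode above 0.03 m).
It fails at once if one of the bottles or pots is knocked over (tilted by more than 0.8 rad) (angle between any of glue_green, glue_orange, pot_red, pot_blue, pot_green, gel_bottle's own z axis and vertical above 0.8 rad).
It also fails if it takes over 115 s, if anything falls off the work surface, if the arm or the gripper's body presses on something with over 40 N, if the wrist force passes 120 N, or if a joint passes its speed limit or range.

ROBOT

A 7-joint arm with a two-finger parallel gripper is mounted at the origin on the work surface. World frame = base frame: x ahead of the robot, y to its left, z up, the work surface at z = 0. Lengths are in m, angles in rad, forces in N, time in s.
With the tool pointing down it reaches from about 0.4 to 0.85 m from the base axis. Payload 10.4 kg.
Tool frame: the origin (TCP) lies at the very end of the fingers, on their centre line; the grasp point (between the pads) lies 19 mm behind it; z points along the fingers, y is the line along which they close (so a half turn about z gives the same grasp; the last joint's range is limited). The gripper opens to 85 mm and grips with 20 to 120 N. Pads are 22 mm wide; open, the fingers measure 114 mm over their backs; the gripper's body (76 mm by 85 mm) begins 54 mm behind the grasp point. The pads swing forward as they close: fully open they stand 13 mm farther back than shut.
Start: joints at [1.139, 0.332, -0.065, 1.46, 0.022, 1.35, -0.088], TCP at [0.248, -0.574, 0.231] pointing down, gripper open.
Joint ranges: [-2.6, 2.6], [-0.5, 2.12], [-1.47, 1.34], [0.16, 2.42], [-1.27, 4.41], [0.06, 2.06], [-2.6, 2.6]. Speed limits (rad/s): [2.22, 2.22, 2.79, 2.79, 3.14, 3.14, 3.14].

INTERFACE

Orientations are given as a rotation vector (axis times angle).
In Python, from plant import r, grab_frame, camera_model, close_job gives the robot as it stands. The module is installed in compiled form; this text tells all that it offers.
- The arm moves only by the tool arm_command, never from a script. Its argument "plan" is a list of rows, each an object with "offset": the shift along the tool's x, y, z in m, a list of three; "rotation": the turn, a rotation vector about the tool's x, y, z in rad, a list of three. In form: [{"offset": [tx, ty, tz], "rotation": [ax, ay, az]}, ...]. A call has 1 to 5 rows; each row is the pose to reach, as a shift and turn from the pose commanded when the call began, along the tool's axes at that moment; what a row does not reach only later rows make up. A row lasts 1/10 s, in which the tool goes at most 50 mm and 8.59 degrees, less where a joint would pass 70% of its speed; a pose out of reach is approached as far as the arm can. A call with a gripper value outside its range is refused whole. "gripper" is the finger opening in m, from 0 to 0.0854, set as the call begins (left out, the last holds). The fingers move at their own pace and stop on an object; the grip force is fixed at half the most. Time passes only in rows, so rows that repeat a pose let the fingers close. It gives the time, the measured TCP pose, the force, the opening and the grip force at its end, in the units of the state.
- r.state(): the state, without advancing time (a new reading comes with each control period).
- grab_frame(name): name is "scene" or "top"; returns (picture, depth): 480x640x3 uint8, red, green, blue; 480x640 float32, m along the optical axis (not along the pixel's ray), 0 where there is no reading.
- camera_model(name): a dict with "vfov" (degrees; the focal length in pixels is half the picture's height over the tangent of half this angle, whatever the lens; pixels are square), "cx", "cy" (the principal point, pixels), "R" (3x3) and "t" (3): a world point X has camera coordinates R X + t. Camera axes: x right, y down, z forward; pixel columns grow to the right and rows downward; lengths in m; the calibration is good to about 2 mm. A picture is of the moment at which its call begins. camera_model takes no time and is no camera call.
- close_job(): hands the job in; it is judged then, once.
The state is a dict: "clock": time; "joint_positions": joint angles; "dq": joint speeds; "tau": joint torques, N m; "ee_pos": TCP position; "ee_rot": TCP orientation; "ft_force": force on the tool from outside, world axes, zero at the start; "wrist_torque": the same for the moment, N m; "finger_gap": opening from 0.0 (shut) to 1.0 (fully open); "gripper_force": force on a finger pad.
Only numpy, scipy, OpenCV 4.12 (cv2) and the standard library are available. Lean on these libraries where they do the work, as an engineer would, in place of code of your own. Each camera call takes 0.05 s, during which the arm holds its last target. There are 200 camera calls.

## Working session

There is one attempt and no reset: what is moved stays moved. The work goes in short steps, Python scripts to look and compute and a tool call to move; the robot and the scene stay as the last step left them, time stands still between calls to the robot, and variables do not carry over. Pictures are saved under pics/ and viewed, at most 14 in all, crops included, and the job is handed in when it is done.

Besides the shell and the picture viewer there is one more tool, called by a JSON object that holds its "op" and its "data", one argument or row to a line. arm_command: Moves the arm, as the interface text tells. Its arguments: {"type":"object","properties":{"plan":{"type":"array"},"gripper":{"type":"number"}},"required":["plan"]}

```bash
mkdir -p pics; cat > h.py <<'E'
import numpy as np, cv2
from plant import r, grab_frame, camera_model, close_job
def cloud(name):
    im,d=grab_frame(name); m=camera_model(name)
    f=240/np.tan(np.radians(m["vfov"])/2)
    v,u=np.mgrid[:480,:640]
    P=np.stack([(u-m["cx"])/f*d,(v-m["cy"])/f*d,d],-1)
    W=(P-np.array(m["t"]))@np.array(m["R"])
    W[d==0]=np.nan
    return im,d,W
def save(im,n): cv2.imwrite("pics/"+n,im[:,:,::-1])
E
python3 - <<'E'
from h import *
for n in("scene","top"):
    im,d,W=cloud(n); save(im,n+"0.png"); np.savez("/tmp/"+n,im=im,W=W)
    m=camera_model(n); print(n,m, -np.array(m["R"]).T@np.array(m["t"]))
s=r.state(); print(s)
E
```

```text
scene {'vfov': 45.28080243584842, 'cx': 310.678186738247, 'cy': 233.158081591946, 'R': array([[-4.49783089e-01,  8.93137818e-01, -1.02546162e-04],
       [ 6.64164105e-01,  3.34395444e-01, -6.68629740e-01],
       [-5.97144216e-01, -3.00806458e-01, -7.43595495e-01]]), 't': array([ 0.24324752, -0.33201889,  1.46125161])} [1.2025016  0.33332597 0.86460735]
top {'vfov': 48.376374083876556, 'cx': 326.24117544905783, 'cy': 242.96969561902335, 'R': array([[ 4.02175577e-04, -9.99998692e-01,  1.56677321e-03],
       [-9.80667042e-01, -7.00991428e-04, -1.95682551e-01],
       [ 1.95683393e-01, -1.45778411e-03, -9.80666041e-01]]), 't': array([0.00493325, 0.52907941, 1.18031066])} [0.28788156 0.00702476 1.26101446]
{'clock': 0.1, 'joint_positions': array([ 1.13938959,  0.33283752, -0.0647169 ,  1.46084096,  0.02158868,
        1.34991138, -0.08853345]), 'dq': array([ 9.93077510e-04, -1.98066766e-03, -2.61639561e-05, -2.41784731e-03,
       -3.17722083e-04,  8.06839340e-04, -3.21375946e-04]), 'tau': array([ 1.40995911e-03, -6.26749063e+01,  4.95864800e-02, -3.92433107e+01,
        1.65000436e-02,  6.96802454e-03, -1.29934397e-04]), 'ee_pos': array([ 0.2483237 , -0.57318621,  0.23058534]), 'ee_rot': array([-3.07495244e+00, -6.37431178e-01,  4.78865791e-04]), 'ft_force': array([0.02209477, 0.59440038, 0.02855618]), 'wrist_torque': array([-0.03385963,  0.00855309,  0.00510825]), 'gripper_force': 0.0, 'finger_gap': 1.003264363389069}
```

View pics/top0.png

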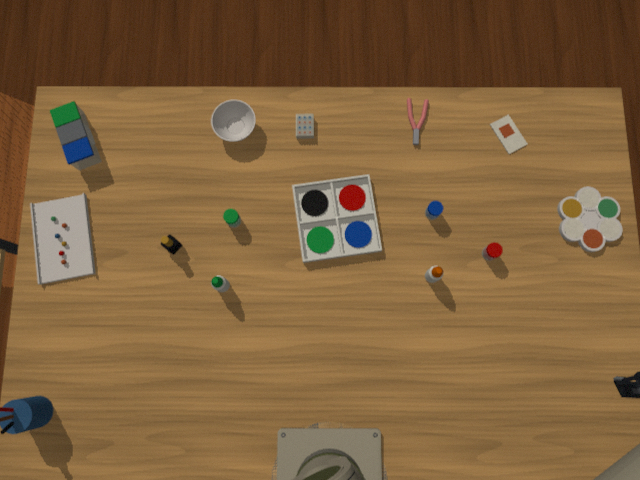

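View pics/scene0.png

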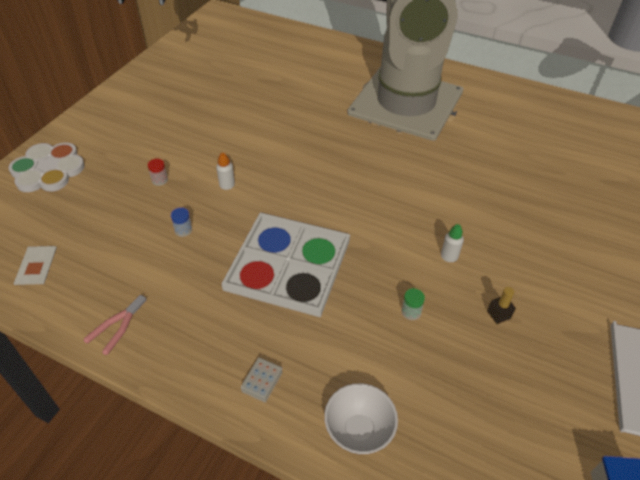

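Top view: pads are black (315,203), red (352,198), green (320,240) and blue (358,235). The pots are blue (435,209), red (494,250) and green (232,216), the glue bottles green (219,283) and orange (437,272), and the gel bottle is at (172,244). Next I'll measure them.

```bash
cat > meas.py <<'E'
from h import *
T={n:np.load(f"/tmp/{n}.npz") for n in("top","scene")}
px={"top":dict(pot_blue=(435,209),pot_red=(494,250),orange=(437,272),glue=(219,283),pot_green=(232,216),gel=(172,244)),
"scene":dict(pot_blue=(180,216),pot_red=(157,166),orange=(225,165),glue=(455,235),pot_green=(413,298),gel=(503,303))}
H=dict(pot_blue=.048,pot_red=.048,pot_green=.048,orange=.085,glue=.085,gel=.074)
for k in H:
  for n in T:
    W=T[n]["W"]; im=T[n]["im"]; u,v=px[n][k]
    w=W[v-28:v+29,u-28:u+29].reshape(-1,3)
    w=w[w[:,2]>.008]; c=np.median(w[:,:2],0); w=w[np.hypot(*(w[:,:2]-c).T)<.04]
    lo=H[k]-.012 if 'pot' in k else .015 ; t=w[w[:,2]>H[k]-.01]
    print(k,n,"zmax%.3f"%w[:,2].max(),"top ctr",t[:,:2].mean(0).round(4),"mid",((t.min(0)+t.max(0))/2)[:2].round(4),"all bbox",w.min(0)[:2].round(3),w.max(0)[:2].round(3),len(t))
pp={"top":dict(black=(315,203),red=(352,198),green=(320,240),blue=(358,235)),"scene":dict(black=(303,287),red=(257,275),green=(319,251),blue=(274,240))}
for n in T:
  C={}
  for k,(u,v) in pp[n].items():
    im=T[n]["im"].astype(int);W=T[n]["W"]
    m=(np.abs(im-np.median(im[v-3:v+4,u-3:u+4].reshape(-1,3),0)).sum(-1)<70).astype(np.uint8)
    _,l,_,_=cv2.connectedComponentsWithStats(m); m=l==l[v,u]
    w=W[m]; C[k]=np.nanmean(w,0); print(n,k,C[k].round(4),"size",(np.nanmax(w,0)-np.nanmin(w,0)).round(3))
  for a,b in("black","red"),("green","blue"),("black","green"),("red","blue"):
    d=C[a]-C[b]; print(a,b,np.hypot(*d[:2]).round(4),np.degrees(np.arctan2(d[1],d[0])).round(1))
# table bias
for n in T:
  W=T[n]["W"]; 
  m=(abs(W[...,0]-.5)<.03)&(abs(W[...,1])<.2)&(abs(W[...,2])<.01); print(n,"table z",W[m][:,2].mean())
# gel orientation
W=T["top"]["W"]
for n in T:
  u,v=px[n]["gel"]; w=T[n]["W"][v-28:v+29,u-28:u+29].reshape(-1,3); w=w[(w[:,2]>.03)&(w[:,2]<.04)]
  print(n,"gel",cv2.minAreaRect((w[:,:2]*1000).astype(np.float32)),len(w))
big=[cv2.resize(T["top"]["im"][v-30:v+30,u-30:u+30],(400,400),interpolation=cv2.INTER_CUBIC) for u,v in[px["top"]["gel"]]]
u,v=px["scene"]["gel"];big.append(cv2.resize(T["scene"]["im"][v-30:v+30,u-30:u+30],(400,400),interpolation=cv2.INTER_CUBIC))
save(np.hstack(big),"gel.png")
E
python3 meas.py
```

```text
pot_blue top zmax0.052 top ctr [ 0.6157 -0.2513] mid [ 0.6168 -0.252 ] all bbox [ 0.599 -0.269] [ 0.635 -0.234] 187
pot_blue scene zmax0.052 top ctr [ 0.62   -0.2494] mid [ 0.6185 -0.2516] all bbox [ 0.601 -0.27 ] [ 0.636 -0.232] 239
pot_red top zmax0.054 top ctr [ 0.5163 -0.3843] mid [ 0.516  -0.3855] all bbox [ 0.499 -0.403] [ 0.533 -0.366] 193
pot_red scene zmax0.051 top ctr [ 0.5204 -0.382 ] mid [ 0.5176 -0.384 ] all bbox [ 0.5   -0.402] [ 0.537 -0.365] 202
pot_green top zmax0.055 top ctr [0.5961 0.2288] mid [0.5967 0.2298] all bbox [0.579 0.212] [0.614 0.247] 185
pot_green scene zmax0.052 top ctr [0.5994 0.2302] mid [0.5977 0.2296] all bbox [0.579 0.212] [0.616 0.247] 323
orange top zmax0.087 top ctr [ 0.4615 -0.2439] mid [ 0.4616 -0.2439] all bbox [ 0.445 -0.262] [ 0.478 -0.228] 58
orange scene zmax0.090 top ctr [ 0.4656 -0.2435] mid [ 0.4666 -0.2441] all bbox [ 0.449 -0.261] [ 0.481 -0.228] 61
glue top zmax0.087 top ctr [0.4386 0.2504] mid [0.4389 0.2498] all bbox [0.423 0.234] [0.455 0.268] 62
glue scene zmax0.087 top ctr [0.4427 0.2513] mid [0.442  0.2512] all bbox [0.432 0.
[... 480 characters left out ...]
 98.5
green blue 0.0923 98.5
black green 0.0924 8.4
red blue 0.0924 8.4
scene black [0.6402 0.034  0.0077] size [0.063 0.062 0.011]
scene red [ 0.6536 -0.0573  0.0076] size [0.063 0.063 0.011]
scene green [0.549  0.0206 0.0077] size [0.066 0.064 0.011]
scene blue [ 0.5626 -0.0708  0.0077] size [0.067 0.062 0.01 ]
black red 0.0923 98.3
green blue 0.0924 98.4
black green 0.0922 8.4
red blue 0.092 8.4
top table z -0.0008409239572341633
scene table z 0.0007518890377377059
top gel ((533.7234497070312, 371.6878356933594), (32.82744598388672, 31.79683494567871), 49.986995697021484) 118
scene gel ((534.0894775390625, 372.0130310058594), (33.06187438964844, 34.24152755737305), 48.137569427490234) 212
```

View pics/gel.png

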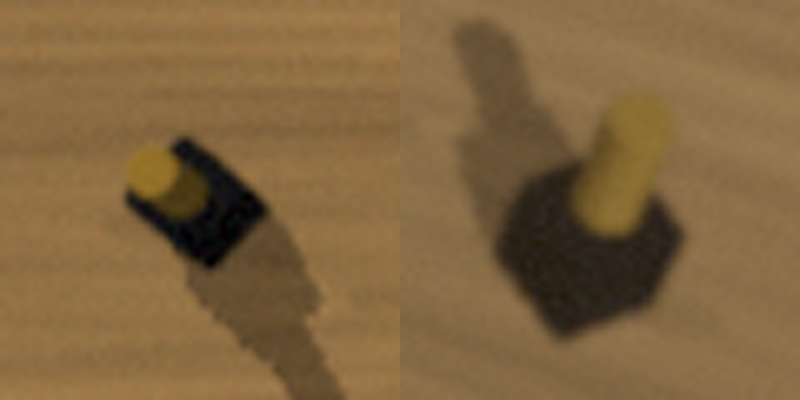

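The crops show the gel bottle turned about 49°, so I'll grip it by its round cap. Both cameras agree within about 3 mm, so I use the averaged positions. I'll turn the tool so it closes along world x and go to the red pot first.

```bash
cat > go.py <<'E'
import sys,numpy as np
from scipy.spatial.transform import Rotation as R
from plant import r
P=dict(red=(.5168,-.3848),blue=(.6177,-.2518),glue=(.4405,.2507),gel=(.5338,.372),
 pblack=(.6393,.0342),pred=(.6528,-.0572),pgreen=(.548,.0207),pblue=(.5616,-.0707))
s=r.state(); t=np.array([*P[sys.argv[1]],float(sys.argv[2])])
A=R.from_rotvec(s["ee_rot"]); G=R.from_matrix([[0,1,0],[1,0,0],[0,0,-1]])
print("offset",A.inv().apply(t-s["ee_pos"]).round(4),"rot",(A.inv()*G).as_rotvec().round(4),"pos",s["ee_pos"].round(4),s["clock"],"gap",s["finger_gap"])
E
python3 go.py red 0.15
```

```text
offset [ 0.3212 -0.066   0.0807] rot [-1.200e-03 -7.000e-04 -1.162e+00] pos [ 0.2483 -0.5732  0.2306] 0.1 gap 1.003264363389069
```

{"op": "arm_command", "data": {
  "plan": [
    {"offset": [0.04,-0.01,0],"rotation": [0,0,-0.14]},
    {"offset": [0.085,-0.02,0],"rotation": [0,0,-0.28]},
    {"offset": [0.13,-0.03,0],"rotation": [0,0,-0.42]},
    {"offset": [0.175,-0.04,0],"rotation": [0,0,-0.56]},
    {"offset": [0.22,-0.045,0],"rotation": [0,0,-0.7]}
  ],
  "gripper": 0.0854
}}

```text
clock: 0.6
ee_pos: [0.4336, -0.4431, 0.2313]
ee_rot: [-2.666, -1.662, 0.0]
ft_force: [-0.7, -0.9, 0.3]
finger_gap: 0.998
gripper_force: 0.0
```

```bash
python3 go.py red 0.15
```

```text
offset [0.089  0.049  0.0813] rot [-3.000e-04 -1.000e-04 -4.561e-01] pos [ 0.4336 -0.4431  0.2313] 0.6 gap 0.9981829144483139
```

{"op": "arm_command", "data": {
  "plan": [
    {"offset": [0.03,0.015,0.02],"rotation": [0,0,-0.14]},
    {"offset": [0.06,0.03,0.04],"rotation": [0,0,-0.28]},
    {"offset": [0.089,0.049,0.06],"rotation": [0,0,-0.42]},
    {"offset": [0.089,0.049,0.081],"rotation": [0,0,-0.456]},
    {"offset": [0.089,0.049,0.081],"rotation": [0,0,-0.456]}
  ]
}}

```text
clock: 1.1
ee_pos: [0.515, -0.3851, 0.1466]
ee_rot: [-2.221, -2.213, 0.001]
ft_force: [-0.8, -0.7, 0.8]
finger_gap: 1.001
gripper_force: 0.0
```

```bash
python3 go.py red 0.018
```

```text
offset [-0.0002  0.0024  0.1286] rot [-0.0046 -0.0038 -0.0036] pos [ 0.515  -0.3851  0.1466] 1.1 gap 1.0009648766630148
```

{"op": "arm_command", "data": {
  "plan": [
    {"offset": [0,0,0.04]},
    {"offset": [0,0,0.08]},
    {"offset": [0,0.001,0.11]},
    {"offset": [0,0.001,0.13]},
    {"offset": [0,0.001,0.13]}
  ]
}}

```text
$.plan[0]: bad value
```

{"op": "arm_command", "data": {
  "plan": [
    {"offset": [0,0,0.04],"rotation": [0,0,0]},
    {"offset": [0,0,0.08],"rotation": [0,0,0]},
    {"offset": [0,0.001,0.11],"rotation": [0,0,0]},
    {"offset": [0,0.001,0.13],"rotation": [0,0,0]},
    {"offset": [0,0.001,0.13],"rotation": [0,0,0]}
  ]
}}

```text
clock: 1.6
ee_pos: [0.5146, -0.3871, 0.0181]
ee_rot: [-2.228, -2.208, 0.002]
ft_force: [0.5, -0.2, -0.6]
finger_gap: 1.004
gripper_force: 0.0
```

```bash
python3 go.py red 0.018; python3 -c "
from h import *
im,d,W=cloud('scene'); save(cv2.resize(im[90:260,70:270],None,fx=3,fy=3),'g1.png')"
```

```text
offset [0.0023 0.0022 0.0001] rot [-0.0042 -0.002  -0.0089] pos [ 0.5146 -0.3871  0.0181] 1.6 gap 1.0038050952334334
```

View pics/g1.png

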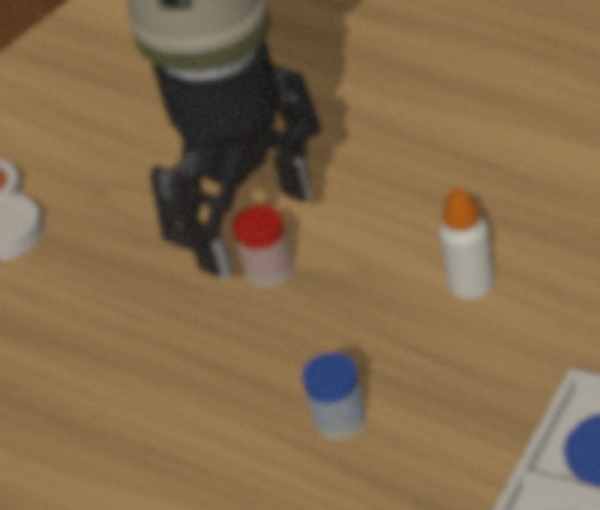

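The open fingers straddle the red pot, which stands at crop (265,245) with fingertips at about (215,270) and (300,195). I'll check the centring from depth.

```bash
python3 - <<'E'
from h import *
for n in("scene","top"):
    im,d,W=cloud(n); w=W.reshape(-1,3); c=im.reshape(-1,3).astype(int)
    m=(abs(w[:,0]-.517)<.075)&(abs(w[:,1]+.385)<.03)&(w[:,2]>.022)&(w[:,2]<.075)
    w=w[m];c=c[m]
    red=(c[:,0]>c[:,1]+50)
    print(n,"pot",len(w[red]),w[red].min(0).round(3),w[red].max(0).round(3))
    for k in(w[:,0]<.495),(w[:,0]>.54):
        q=w[k&~red]
        if len(q): print(len(q),q.min(0).round(3),q.max(0).round(3),q.mean(0).round(3))
E
```

```text
scene pot 200 [ 0.5   -0.403  0.035] [ 0.537 -0.366  0.052]
156 [ 0.446 -0.402  0.033] [ 0.478 -0.376  0.075] [ 0.472 -0.387  0.055]
127 [ 0.557 -0.4    0.032] [ 0.576 -0.376  0.074] [ 0.568 -0.384  0.055]
top pot 145 [ 0.499 -0.392  0.03 ] [ 0.533 -0.367  0.053]
31 [ 0.459 -0.386  0.034] [ 0.475 -0.377  0.075] [ 0.468 -0.38   0.053]
31 [ 0.559 -0.388  0.036] [ 0.573 -0.377  0.075] [ 0.564 -0.381  0.053]
```

Centred within about 3 mm, so I close.

{"op": "arm_command", "data": {
  "plan": [
    {"offset": [0.001,0.001,0],"rotation": [0,0,0]},
    {"offset": [0.001,0.001,0],"rotation": [0,0,0]},
    {"offset": [0.001,0.001,0],"rotation": [0,0,0]},
    {"offset": [0.001,0.001,0],"rotation": [0,0,0]},
    {"offset": [0.001,0.001,0],"rotation": [0,0,0]}
  ],
  "gripper": 0.0
}}

```text
clock: 2.25
ee_pos: [0.5185, -0.3863, 0.0212]
ee_rot: [2.227, 2.214, 0.0]
ft_force: [-0.2, 0.8, 5.2]
finger_gap: 0.407
gripper_force: 59.8
```

{"op": "arm_command", "data": {
  "plan": [
    {"offset": [0,0,0],"rotation": [0,0,0]},
    {"offset": [0,0,0],"rotation": [0,0,0]},
    {"offset": [0,0,0],"rotation": [0,0,0]},
    {"offset": [0,0,0],"rotation": [0,0,0]}
  ]
}}

```text
clock: 2.65
ee_pos: [0.5185, -0.3863, 0.0212]
ee_rot: [2.227, 2.214, 0.0]
ft_force: [-0.2, 0.5, 5.9]
finger_gap: 0.402
gripper_force: 59.8
```

```bash
python3 go.py red 0.018
```

```text
offset [ 0.0015 -0.0017  0.0032] rot [ 0.0011  0.0009 -0.0061] pos [ 0.5185 -0.3863  0.0212] 2.65 gap 0.4019688713747448
```

{"op": "arm_command", "data": {
  "plan": [
    {"offset": [0,0,-0.03],"rotation": [0,0,0]},
    {"offset": [0,0,-0.07],"rotation": [0,0,0]},
    {"offset": [0,0,-0.11],"rotation": [0,0,0]},
    {"offset": [0.03,0.01,-0.13],"rotation": [0,0,0]},
    {"offset": [0.07,0.03,-0.13],"rotation": [0,0,0]}
  ]
}}

```text
clock: 3.15
ee_pos: [0.5486, -0.3191, 0.1542]
ee_rot: [2.23, 2.204, -0.0]
ft_force: [2.2, 0.9, -0.6]
finger_gap: 0.401
gripper_force: 59.8
```

{"op": "arm_command", "data": {
  "plan": [
    {"offset": [0.045,0.02,0],"rotation": [0,0,0]},
    {"offset": [0.09,0.04,0],"rotation": [0,0,0]},
    {"offset": [0.13,0.06,0],"rotation": [0,0,0]},
    {"offset": [0.17,0.075,0],"rotation": [0,0,0]},
    {"offset": [0.21,0.09,0],"rotation": [0,0,0]}
  ]
}}

```text
clock: 3.65
ee_pos: [0.64, -0.105, 0.1502]
ee_rot: [-2.228, -2.215, 0.0]
ft_force: [0.7, -0.8, -0.7]
finger_gap: 0.406
gripper_force: 59.8
```

```bash
python3 go.py pred 0.08
```

```text
offset [0.0478 0.0126 0.0702] rot [-0.0003  0.0001 -0.006 ] pos [ 0.64   -0.105   0.1502] 3.65 gap 0.4062709611725345
```

{"op": "arm_command", "data": {
  "plan": [
    {"offset": [0.03,0.008,0],"rotation": [0,0,0]},
    {"offset": [0.047,0.013,0.03],"rotation": [0,0,0]},
    {"offset": [0.047,0.013,0.06],"rotation": [0,0,0]},
    {"offset": [0.047,0.013,0.085],"rotation": [0,0,0]},
    {"offset": [0.047,0.013,0.085],"rotation": [0,0,0]}
  ]
}}

```text
clock: 4.15
ee_pos: [0.6503, -0.0597, 0.0613]
ee_rot: [-2.224, -2.212, 0.007]
ft_force: [-0.9, -0.6, -1.6]
finger_gap: 0.406
gripper_force: 59.8
```

```bash
python3 go.py pred 0.0295
```

```text
offset [0.0025 0.0027 0.0318] rot [-0.0067 -0.0003 -0.0056] pos [ 0.6503 -0.0597  0.0613] 4.15 gap 0.40599785575604247
```

{"op": "arm_command", "data": {
  "plan": [
    {"offset": [0.001,0.001,0.012],"rotation": [0,0,0]},
    {"offset": [0.002,0.002,0.024],"rotation": [0,0,0]},
    {"offset": [0.002,0.002,0.029],"rotation": [0,0,0]},
    {"offset": [0.002,0.002,0.03],"rotation": [0,0,0]},
    {"offset": [0.002,0.002,0.03],"rotation": [0,0,0]}
  ]
}}

```text
clock: 4.65
ee_pos: [0.6551, -0.0578, 0.0356]
ee_rot: [2.228, 2.214, 0.0]
ft_force: [0.4, 0.3, -0.3]
finger_gap: 0.402
gripper_force: 59.8
```

```bash
python3 go.py pred 0.0295
```

```text
offset [ 0.0006 -0.0023  0.0061] rot [ 0.0004  0.0001 -0.0061] pos [ 0.6551 -0.0578  0.0356] 4.65 gap 0.40211061105263246
```

{"op": "arm_command", "data": {
  "plan": [
    {"offset": [0,-0.002,0.004],"rotation": [0,0,0]},
    {"offset": [0,-0.002,0.006],"rotation": [0,0,0]},
    {"offset": [0,-0.002,0.006],"rotation": [0,0,0]}
  ]
}}

```text
clock: 4.95
ee_pos: [0.653, -0.0579, 0.0294]
ee_rot: [2.228, 2.214, 0.0]
ft_force: [-0.0, 0.2, 0.4]
finger_gap: 0.402
gripper_force: 60.0
```

{"op": "arm_command", "data": {
  "plan": [
    {"offset": [0,0,0],"rotation": [0,0,0]},
    {"offset": [0,0,0],"rotation": [0,0,0]},
    {"offset": [0,0,0],"rotation": [0,0,0]},
    {"offset": [0,0,0],"rotation": [0,0,0]}
  ],
  "gripper": 0.065
}}

```text
clock: 5.35
ee_pos: [0.653, -0.0578, 0.0294]
ee_rot: [2.228, 2.215, 0.0]
ft_force: [-0.2, 0.3, -0.1]
finger_gap: 0.763
gripper_force: 0.0
```

{"op": "arm_command", "data": {
  "plan": [
    {"offset": [0,0,-0.03],"rotation": [0,0,0]},
    {"offset": [0,0,-0.07],"rotation": [0,0,0]},
    {"offset": [0,0,-0.1],"rotation": [0,0,0]},
    {"offset": [-0.03,-0.01,-0.1],"rotation": [0,0,0]},
    {"offset": [-0.07,-0.02,-0.1],"rotation": [0,0,0]}
  ]
}}

```text
clock: 5.85
ee_pos: [0.6334, -0.1256, 0.1309]
ee_rot: [2.222, 2.219, 0.004]
ft_force: [0.8, -0.1, -0.5]
finger_gap: 0.756
gripper_force: 0.0
```

```bash
python3 go.py blue 0.1
```

```text
offset [-0.1263 -0.0156  0.0308] rot [ 0.0028 -0.0007 -0.0014] pos [ 0.6334 -0.1256  0.1309] 5.85 gap 0.755853383315064
```

{"op": "arm_command", "data": {
  "plan": [
    {"offset": [-0.04,-0.005,0.01],"rotation": [0,0,0]},
    {"offset": [-0.08,-0.01,0.02],"rotation": [0,0,0]},
    {"offset": [-0.115,-0.015,0.03],"rotation": [0,0,0]},
    {"offset": [-0.126,-0.015,0.03],"rotation": [0,0,0]},
    {"offset": [-0.126,-0.015,0.03],"rotation": [0,0,0]}
  ],
  "gripper": 0.0854
}}

```text
clock: 6.35
ee_pos: [0.6161, -0.2559, 0.099]
ee_rot: [-2.232, -2.211, 0.001]
ft_force: [-1.3, -0.3, 0.4]
finger_gap: 1.0
gripper_force: 0.0
```

{"op": "arm_command", "data": {
  "plan": [
    {"offset": [0,0,0],"rotation": [0,0,0]},
    {"offset": [0,0,0],"rotation": [0,0,0]}
  ]
}}

```text
clock: 6.55
ee_pos: [0.6177, -0.2511, 0.0999]
ee_rot: [2.225, 2.218, 0.002]
ft_force: [-0.1, 0.0, 0.2]
finger_gap: 0.999
gripper_force: 0.0
```

```bash
python3 go.py blue 0.019
```

```text
offset [-0.0007 -0.0001  0.0809] rot [ 0.001  -0.0007 -0.0031] pos [ 0.6177 -0.2511  0.0999] 6.55 gap 0.9989935474835653
```

{"op": "arm_command", "data": {
  "plan": [
    {"offset": [-0.001,0,0.025],"rotation": [0,0,0]},
    {"offset": [-0.001,0,0.05],"rotation": [0,0,0]},
    {"offset": [-0.001,0,0.07],"rotation": [0,0,0]},
    {"offset": [-0.001,0,0.079],"rotation": [0,0,0]},
    {"offset": [-0.001,0,0.079],"rotation": [0,0,0]}
  ]
}}

```text
clock: 7.05
ee_pos: [0.6165, -0.2531, 0.0195]
ee_rot: [-2.225, -2.215, 0.0]
ft_force: [-0.2, -0.0, -0.5]
finger_gap: 1.003
gripper_force: 0.0
```

{"op": "arm_command", "data": {
  "plan": [
    {"offset": [0,0,0],"rotation": [0,0,0]},
    {"offset": [0,0,0],"rotation": [0,0,0]},
    {"offset": [0,0,0],"rotation": [0,0,0]},
    {"offset": [0,0,0],"rotation": [0,0,0]},
    {"offset": [0,0,0],"rotation": [0,0,0]}
  ],
  "gripper": 0.0
}}

```text
clock: 7.55
ee_pos: [0.6175, -0.2548, 0.0215]
ee_rot: [2.227, 2.213, 0.001]
ft_force: [-0.8, 0.4, 5.8]
finger_gap: 0.401
gripper_force: 59.8
```

{"op": "arm_command", "data": {
  "plan": [
    {"offset": [0,0,0],"rotation": [0,0,0]},
    {"offset": [0,0,0],"rotation": [0,0,0]},
    {"offset": [0,0,0],"rotation": [0,0,0]}
  ]
}}

```text
clock: 7.85
ee_pos: [0.6175, -0.2548, 0.0215]
ee_rot: [2.227, 2.213, 0.001]
ft_force: [-0.9, 0.9, 6.6]
finger_gap: 0.402
gripper_force: 59.8
```

```bash
python3 go.py pblue 0.15
```

```text
offset [ 0.1837 -0.0568 -0.1287] rot [ 0.0017  0.0007 -0.0061] pos [ 0.6175 -0.2548  0.0215] 7.85 gap 0.4020989216093614
```

{"op": "arm_command", "data": {
  "plan": [
    {"offset": [0,0,-0.03],"rotation": [0,0,0]},
    {"offset": [0,0,-0.07],"rotation": [0,0,0]},
    {"offset": [0.02,-0.01,-0.1],"rotation": [0,0,0]},
    {"offset": [0.06,-0.02,-0.12],"rotation": [0,0,0]},
    {"offset": [0.1,-0.03,-0.12],"rotation": [0,0,0]}
  ]
}}

```text
clock: 8.35
ee_pos: [0.5885, -0.154, 0.1438]
ee_rot: [2.227, 2.209, 0.004]
ft_force: [1.2, 1.0, 0.6]
finger_gap: 0.406
gripper_force: 59.9
```

{"op": "arm_command", "data": {
  "plan": [
    {"offset": [0.04,-0.01,0],"rotation": [0,0,0]},
    {"offset": [0.07,-0.023,0],"rotation": [0,0,0]},
    {"offset": [0.08,-0.026,0.01],"rotation": [0,0,0]},
    {"offset": [0.08,-0.026,0.05],"rotation": [0,0,0]},
    {"offset": [0.08,-0.026,0.05],"rotation": [0,0,0]}
  ]
}}

```text
clock: 8.85
ee_pos: [0.5588, -0.0745, 0.0861]
ee_rot: [-2.224, -2.211, 0.007]
ft_force: [-0.4, 0.1, -0.6]
finger_gap: 0.402
gripper_force: 60.0
```

{"op": "arm_command", "data": {
  "plan": [
    {"offset": [0,0,0],"rotation": [0,0,0]},
    {"offset": [0,0,0],"rotation": [0,0,0]}
  ]
}}

```text
clock: 9.05
ee_pos: [0.5628, -0.0749, 0.0918]
ee_rot: [2.228, 2.213, 0.002]
ft_force: [-0.3, -0.1, 0.1]
finger_gap: 0.405
gripper_force: 60.0
```

```bash
python3 go.py pblue 0.0295
```

```text
offset [ 0.0042 -0.0013  0.0622] rot [ 0.0017  0.0003 -0.007 ] pos [ 0.5628 -0.0749  0.0918] 9.05 gap 0.4053660560111191
```

{"op": "arm_command", "data": {
  "plan": [
    {"offset": [0.001,-0.001,0.02],"rotation": [0,0,0]},
    {"offset": [0.002,-0.001,0.04],"rotation": [0,0,0]},
    {"offset": [0.002,-0.001,0.052],"rotation": [0,0,0]},
    {"offset": [0.002,-0.001,0.058],"rotation": [0,0,0]},
    {"offset": [0.002,-0.001,0.062],"rotation": [0,0,0]}
  ]
}}

```text
clock: 9.55
ee_pos: [0.5614, -0.0725, 0.0292]
ee_rot: [2.228, 2.214, 0.0]
ft_force: [-19.2, 0.4, 49.9]
finger_gap: 0.402
gripper_force: 65.4
```

{"op": "arm_command", "data": {
  "plan": [
    {"offset": [0,0,0],"rotation": [0,0,0]},
    {"offset": [0,0,0],"rotation": [0,0,0]},
    {"offset": [0,0,0],"rotation": [0,0,0]}
  ]
}}

```text
clock: 9.85
ee_pos: [0.5617, -0.0724, 0.0295]
ee_rot: [2.227, 2.214, 0.001]
ft_force: [-2.1, -0.4, 7.1]
finger_gap: 0.399
gripper_force: 60.2
```

{"op": "arm_command", "data": {
  "plan": [
    {"offset": [0,0,0],"rotation": [0,0,0]},
    {"offset": [0,0,0],"rotation": [0,0,0]},
    {"offset": [0,0,0],"rotation": [0,0,0]},
    {"offset": [0,0,0],"rotation": [0,0,0]}
  ],
  "gripper": 0.065
}}

```text
clock: 10.25
ee_pos: [0.5609, -0.0722, 0.0283]
ee_rot: [2.228, 2.215, -0.0]
ft_force: [0.0, 0.5, -0.3]
finger_gap: 0.764
gripper_force: 0.0
```

{"op": "arm_command", "data": {
  "plan": [
    {"offset": [0,0,-0.03],"rotation": [0,0,0]},
    {"offset": [0,0,-0.07],"rotation": [0,0,0]},
    {"offset": [0,0,-0.11],"rotation": [0,0,0]},
    {"offset": [0.03,-0.01,-0.15],"rotation": [0,0,0]},
    {"offset": [0.07,-0.02,-0.16],"rotation": [0,0,0]}
  ]
}}

```text
clock: 10.75
ee_pos: [0.5431, -0.0031, 0.1926]
ee_rot: [2.229, 2.207, 0.006]
ft_force: [1.2, 0.8, 0.6]
finger_gap: 0.759
gripper_force: 0.0
```

{"op": "arm_command", "data": {
  "plan": [
    {"offset": [0.045,-0.015,0],"rotation": [0,0,0]},
    {"offset": [0.09,-0.035,0],"rotation": [0,0,0]},
    {"offset": [0.135,-0.055,0],"rotation": [0,0,0]},
    {"offset": [0.18,-0.07,0],"rotation": [0,0,0]},
    {"offset": [0.22,-0.09,0],"rotation": [0,0,0]}
  ],
  "gripper": 0.0854
}}

```text
clock: 11.25
ee_pos: [0.4518, 0.2205, 0.1886]
ee_rot: [2.227, 2.215, 0.001]
ft_force: [0.3, 0.2, -0.8]
finger_gap: 1.002
gripper_force: 0.0
```

```bash
python3 go.py glue 0.14
```

```text
offset [ 0.0301 -0.0115  0.0486] rot [ 0.0009 -0.0002 -0.0055] pos [0.4518 0.2205 0.1886] 11.25 gap 1.0016924331819463
```

{"op": "arm_command", "data": {
  "plan": [
    {"offset": [0.02,-0.008,0.02],"rotation": [0,0,0]},
    {"offset": [0.03,-0.012,0.048],"rotation": [0,0,0]},
    {"offset": [0.03,-0.012,0.048],"rotation": [0,0,0]},
    {"offset": [0.03,-0.012,0.048],"rotation": [0,0,0]},
    {"offset": [0.03,-0.012,0.048],"rotation": [0,0,0]}
  ]
}}

```text
clock: 11.75
ee_pos: [0.4419, 0.2479, 0.1415]
ee_rot: [2.229, 2.212, 0.002]
ft_force: [0.9, 0.6, -0.3]
finger_gap: 0.998
gripper_force: 0.0
```

```bash
python3 go.py glue 0.021; python3 -c "
from h import *
im,d,W=cloud('scene'); save(im,'g2.png')"
```

```text
offset [ 0.0028 -0.0016  0.1205] rot [ 0.0015 -0.0003 -0.0075] pos [0.4419 0.2479 0.1415] 11.75 gap 0.9982704965002849
```

View pics/g2.png

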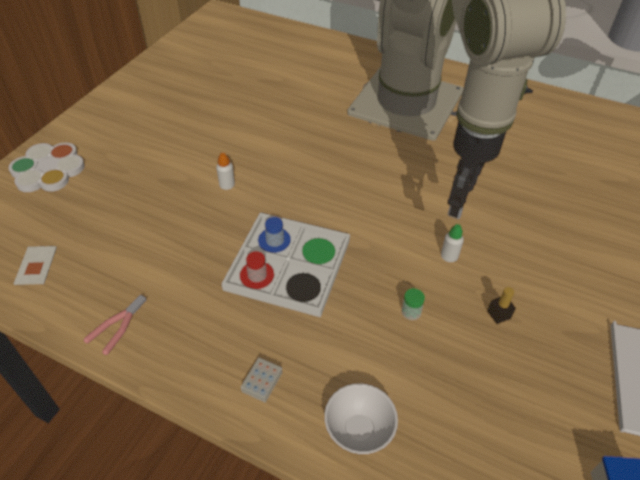

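The red pot (257,270) and blue pot (274,235) stand upright on their pads, and the gripper hangs over the green-capped glue bottle (453,243).

{"op": "arm_command", "data": {
  "plan": [
    {"offset": [0.001,-0.001,0.03],"rotation": [0,0,0]},
    {"offset": [0.002,-0.001,0.06],"rotation": [0,0,0]},
    {"offset": [0.002,-0.001,0.09],"rotation": [0,0,0]},
    {"offset": [0.002,-0.001,0.11],"rotation": [0,0,0]},
    {"offset": [0.002,-0.001,0.119],"rotation": [0,0,0]}
  ]
}}

```text
clock: 12.3
ee_pos: [0.4399, 0.2495, 0.0204]
ee_rot: [-2.23, -2.213, 0.002]
ft_force: [0.5, 0.4, 0.1]
finger_gap: 0.998
gripper_force: 0.0
```

{"op": "arm_command", "data": {
  "plan": [
    {"offset": [0,0,0],"rotation": [0,0,0]},
    {"offset": [0,0,0],"rotation": [0,0,0]},
    {"offset": [0,0,0],"rotation": [0,0,0]},
    {"offset": [0,0,0],"rotation": [0,0,0]},
    {"offset": [0,0,0],"rotation": [0,0,0]}
  ],
  "gripper": 0.0
}}

```text
clock: 12.8
ee_pos: [0.4408, 0.2509, 0.0227]
ee_rot: [2.227, 2.214, 0.003]
ft_force: [-1.0, -1.1, 7.6]
finger_gap: 0.38
gripper_force: 59.3
```

{"op": "arm_command", "data": {
  "plan": [
    {"offset": [0,0,0],"rotation": [0,0,0]},
    {"offset": [0,0,0],"rotation": [0,0,0]},
    {"offset": [0,0,0],"rotation": [0,0,0]}
  ]
}}

```text
clock: 13.1
ee_pos: [0.4408, 0.2509, 0.0227]
ee_rot: [2.227, 2.214, 0.003]
ft_force: [-1.5, -1.1, 7.9]
finger_gap: 0.379
gripper_force: 59.3
```

```bash
python3 go.py pgreen 0.16
```

```text
offset [-0.2294  0.109  -0.1371] rot [ 0.0022 -0.0004 -0.0062] pos [0.4408 0.2509 0.0227] 13.1 gap 0.3790991054328476
```

{"op": "arm_command", "data": {
  "plan": [
    {"offset": [0,0,-0.03],"rotation": [0,0,0]},
    {"offset": [0,0,-0.07],"rotation": [0,0,0]},
    {"offset": [-0.02,0.01,-0.1],"rotation": [0,0,0]},
    {"offset": [-0.06,0.03,-0.12],"rotation": [0,0,0]},
    {"offset": [-0.1,0.05,-0.12],"rotation": [0,0,0]}
  ]
}}

```text
clock: 13.6
ee_pos: [0.4913, 0.1502, 0.1453]
ee_rot: [2.223, 2.214, 0.008]
ft_force: [1.5, 0.1, -0.9]
finger_gap: 0.375
gripper_force: 59.6
```

{"op": "arm_command", "data": {
  "plan": [
    {"offset": [-0.04,0.018,0],"rotation": [0,0,0]},
    {"offset": [-0.08,0.036,0],"rotation": [0,0,0]},
    {"offset": [-0.11,0.05,0],"rotation": [0,0,0]},
    {"offset": [-0.128,0.058,0.01],"rotation": [0,0,0]},
    {"offset": [-0.128,0.058,0.03],"rotation": [0,0,0]}
  ]
}}

```text
clock: 14.1
ee_pos: [0.5482, 0.019, 0.1118]
ee_rot: [2.231, 2.208, 0.002]
ft_force: [-0.9, 0.4, -0.7]
finger_gap: 0.385
gripper_force: 59.6
```

{"op": "arm_command", "data": {
  "plan": [
    {"offset": [0,0,0.02],"rotation": [0,0,0]},
    {"offset": [0,0,0.02],"rotation": [0,0,0]},
    {"offset": [0,0,0.02],"rotation": [0,0,0]}
  ]
}}

```text
clock: 14.4
ee_pos: [0.5462, 0.0228, 0.0914]
ee_rot: [-2.226, -2.216, 0.0]
ft_force: [0.2, -0.1, 0.6]
finger_gap: 0.378
gripper_force: 59.6
```

```bash
python3 go.py pgreen 0.031
```

```text
offset [-0.0021  0.0019  0.0604] rot [-0.0005 -0.0004 -0.0047] pos [0.5462 0.0228 0.0914] 14.4 gap 0.3783981658457851
```

{"op": "arm_command", "data": {
  "plan": [
    {"offset": [-0.001,0.001,0.02],"rotation": [0,0,0]},
    {"offset": [-0.002,0.001,0.04],"rotation": [0,0,0]},
    {"offset": [-0.002,0.001,0.052],"rotation": [0,0,0]},
    {"offset": [-0.002,0.001,0.056],"rotation": [0,0,0]},
    {"offset": [-0.002,0.001,0.06],"rotation": [0,0,0]}
  ]
}}

```text
clock: 14.9
ee_pos: [0.548, 0.0202, 0.032]
ee_rot: [2.227, 2.215, 0.001]
ft_force: [-0.9, -0.1, -1.1]
finger_gap: 0.381
gripper_force: 59.6
```

{"op": "arm_command", "data": {
  "plan": [
    {"offset": [0,0,0],"rotation": [0,0,0]},
    {"offset": [0,0,0],"rotation": [0,0,0]},
    {"offset": [0,0,0],"rotation": [0,0,0]}
  ]
}}

```text
clock: 15.2
ee_pos: [0.5479, 0.0199, 0.0319]
ee_rot: [2.228, 2.214, 0.001]
ft_force: [0.1, -0.1, -0.1]
finger_gap: 0.379
gripper_force: 59.6
```

{"op": "arm_command", "data": {
  "plan": [
    {"offset": [0,0,0.001],"rotation": [0,0,0]},
    {"offset": [0,0,0.001],"rotation": [0,0,0]}
  ]
}}

```text
clock: 15.4
ee_pos: [0.5478, 0.0199, 0.0307]
ee_rot: [2.228, 2.214, 0.001]
ft_force: [-0.5, 0.2, 3.1]
finger_gap: 0.375
gripper_force: 60.1
```

{"op": "arm_command", "data": {
  "plan": [
    {"offset": [0,0,0],"rotation": [0,0,0]},
    {"offset": [0,0,0],"rotation": [0,0,0]},
    {"offset": [0,0,0],"rotation": [0,0,0]},
    {"offset": [0,0,0],"rotation": [0,0,0]}
  ],
  "gripper": 0.065
}}

```text
clock: 15.8
ee_pos: [0.5473, 0.0199, 0.0302]
ee_rot: [-2.228, -2.215, 0.0]
ft_force: [-0.3, 0.1, -0.7]
finger_gap: 0.761
gripper_force: 0.0
```

{"op": "arm_command", "data": {
  "plan": [
    {"offset": [0,0,-0.03],"rotation": [0,0,0]},
    {"offset": [0,0,-0.06],"rotation": [0,0,0]},
    {"offset": [0,0,-0.1],"rotation": [0,0,0]},
    {"offset": [0,0,-0.13],"rotation": [0,0,0]},
    {"offset": [0.04,0,-0.13],"rotation": [0,0,0]}
  ]
}}

```text
clock: 16.3
ee_pos: [0.5506, 0.0549, 0.1645]
ee_rot: [2.233, 2.2, 0.004]
ft_force: [1.0, 0.6, -0.7]
finger_gap: 0.763
gripper_force: 0.0
```

{"op": "arm_command", "data": {
  "plan": [
    {"offset": [0.045,-0.003,0],"rotation": [0,0,0]},
    {"offset": [0.09,-0.006,0],"rotation": [0,0,0]},
    {"offset": [0.135,-0.008,0],"rotation": [0,0,0]},
    {"offset": [0.18,-0.01,0],"rotation": [0,0,0]},
    {"offset": [0.225,-0.012,0],"rotation": [0,0,0]}
  ]
}}

```text
clock: 16.8
ee_pos: [0.5368, 0.2865, 0.1603]
ee_rot: [2.228, 2.214, 0.0]
ft_force: [0.3, -0.1, 0.3]
finger_gap: 0.759
gripper_force: 0.0
```

```bash
python3 go.py gel 0.13
```

```text
offset [ 0.0854 -0.0036  0.0303] rot [ 0.0003  0.0002 -0.0064] pos [0.5368 0.2865 0.1603] 16.8 gap 0.7588428959058984
```

{"op": "arm_command", "data": {
  "plan": [
    {"offset": [0.04,-0.002,0],"rotation": [0,0,0]},
    {"offset": [0.07,-0.003,0.015],"rotation": [0,0,0]},
    {"offset": [0.085,-0.003,0.03],"rotation": [0,0,0]},
    {"offset": [0.085,-0.003,0.03],"rotation": [0,0,0]},
    {"offset": [0.085,-0.003,0.03],"rotation": [0,0,0]}
  ]
}}

```text
clock: 17.3
ee_pos: [0.5345, 0.3694, 0.1301]
ee_rot: [2.228, 2.215, -0.001]
ft_force: [-0.1, -0.3, 1.2]
finger_gap: 0.76
gripper_force: 0.0
```

{"op": "arm_command", "data": {
  "plan": [
    {"offset": [0,0,0.02],"rotation": [0,0,0]},
    {"offset": [0,0,0.04],"rotation": [0,0,0]},
    {"offset": [0,0,0.04],"rotation": [0,0,0]},
    {"offset": [0,0,0.04],"rotation": [0,0,0]}
  ]
}}

```text
clock: 17.7
ee_pos: [0.5354, 0.369, 0.0914]
ee_rot: [2.229, 2.213, 0.001]
ft_force: [0.6, -0.2, 0.2]
finger_gap: 0.758
gripper_force: 0.0
```

```bash
python3 go.py gel 0.042
```

```text
offset [ 0.003  -0.0016  0.0494] rot [ 0.0008  0.0001 -0.0076] pos [0.5354 0.369  0.0914] 17.7 gap 0.758138077363336
```

{"op": "arm_command", "data": {
  "plan": [
    {"offset": [0.003,-0.001,0.02],"rotation": [0,0,0]},
    {"offset": [0.003,-0.001,0.035],"rotation": [0,0,0]},
    {"offset": [0.003,-0.001,0.046],"rotation": [0,0,0]},
    {"offset": [0.003,-0.001,0.049],"rotation": [0,0,0]},
    {"offset": [0.003,-0.001,0.049],"rotation": [0,0,0]}
  ]
}}

```text
clock: 18.2
ee_pos: [0.5336, 0.3727, 0.0412]
ee_rot: [2.228, 2.215, -0.001]
ft_force: [0.2, -0.0, 0.6]
finger_gap: 0.758
gripper_force: 0.0
```

{"op": "arm_command", "data": {
  "plan": [
    {"offset": [0,0,0],"rotation": [0,0,0]},
    {"offset": [0,0,0],"rotation": [0,0,0]},
    {"offset": [0,0,0],"rotation": [0,0,0]},
    {"offset": [0,0,0],"rotation": [0,0,0]},
    {"offset": [0,0,0],"rotation": [0,0,0]}
  ],
  "gripper": 0.0
}}

```text
clock: 18.7
ee_pos: [0.5338, 0.3732, 0.0418]
ee_rot: [2.228, 2.215, 0.001]
ft_force: [-0.1, -1.1, 3.4]
finger_gap: 0.192
gripper_force: 58.4
```

{"op": "arm_command", "data": {
  "plan": [
    {"offset": [0,0,0],"rotation": [0,0,0]},
    {"offset": [0,0,0],"rotation": [0,0,0]},
    {"offset": [0,0,0],"rotation": [0,0,0]}
  ]
}}

```text
clock: 19.0
ee_pos: [0.5337, 0.3732, 0.0418]
ee_rot: [2.228, 2.215, 0.001]
ft_force: [-0.8, -0.9, 5.8]
finger_gap: 0.196
gripper_force: 58.5
```

```bash
python3 go.py pblack 0.19
```

```text
offset [-0.3383  0.1077 -0.1483] rot [ 0.0006 -0.0003 -0.006 ] pos [0.5337 0.3732 0.0418] 19.0 gap 0.1960902392016366
```

{"op": "arm_command", "data": {
  "plan": [
    {"offset": [0,0,-0.03],"rotation": [0,0,0]},
    {"offset": [0,0,-0.07],"rotation": [0,0,0]},
    {"offset": [0,0,-0.11],"rotation": [0,0,0]},
    {"offset": [-0.03,0.01,-0.13],"rotation": [0,0,0]},
    {"offset": [-0.07,0.02,-0.13],"rotation": [0,0,0]}
  ]
}}

```text
clock: 19.5
ee_pos: [0.5533, 0.3054, 0.1747]
ee_rot: [2.223, 2.219, 0.009]
ft_force: [1.9, -0.2, -1.0]
finger_gap: 0.194
gripper_force: 58.6
```

{"op": "arm_command", "data": {
  "plan": [
    {"offset": [-0.04,0.013,0],"rotation": [0,0,0]},
    {"offset": [-0.08,0.026,0],"rotation": [0,0,0]},
    {"offset": [-0.12,0.04,0],"rotation": [0,0,0]},
    {"offset": [-0.16,0.052,0],"rotation": [0,0,0]},
    {"offset": [-0.2,0.065,0],"rotation": [0,0,0]}
  ]
}}

```text
clock: 20.0
ee_pos: [0.6169, 0.1006, 0.1709]
ee_rot: [-2.228, -2.215, 0.001]
ft_force: [0.1, -0.3, -0.6]
finger_gap: 0.195
gripper_force: 58.6
```

```bash
python3 go.py pblack 0.10
```

```text
offset [-0.0662  0.0228  0.0709] rot [-0.0006  0.0003 -0.006 ] pos [0.6169 0.1006 0.1709] 20.0 gap 0.19546468249071616
```

{"op": "arm_command", "data": {
  "plan": [
    {"offset": [-0.035,0.012,0],"rotation": [0,0,0]},
    {"offset": [-0.066,0.022,0.02],"rotation": [0,0,0]},
    {"offset": [-0.066,0.022,0.05],"rotation": [0,0,0]},
    {"offset": [-0.066,0.022,0.07],"rotation": [0,0,0]},
    {"offset": [-0.066,0.022,0.07],"rotation": [0,0,0]}
  ]
}}

```text
clock: 20.5
ee_pos: [0.6363, 0.0357, 0.0977]
ee_rot: [-2.225, -2.212, 0.007]
ft_force: [0.2, -1.1, -1.1]
finger_gap: 0.193
gripper_force: 58.6
```

{"op": "arm_command", "data": {
  "plan": [
    {"offset": [0,0,0],"rotation": [0,0,0]},
    {"offset": [0,0,0],"rotation": [0,0,0]},
    {"offset": [0,0,0],"rotation": [0,0,0]}
  ]
}}

```text
clock: 20.8
ee_pos: [0.6392, 0.0367, 0.1027]
ee_rot: [2.227, 2.214, 0.002]
ft_force: [-0.5, 0.1, -0.3]
finger_gap: 0.193
gripper_force: 58.6
```

```bash
python3 go.py pblack 0.0505
```

```text
offset [-0.0025 -0.      0.0522] rot [ 0.0021  0.     -0.0057] pos [0.6392 0.0367 0.1027] 20.8 gap 0.1932929962068325
```

{"op": "arm_command", "data": {
  "plan": [
    {"offset": [-0.002,0,0.02],"rotation": [0,0,0]},
    {"offset": [-0.002,0,0.036],"rotation": [0,0,0]},
    {"offset": [-0.002,0,0.046],"rotation": [0,0,0]},
    {"offset": [-0.002,0,0.049],"rotation": [0,0,0]},
    {"offset": [-0.002,0,0.05],"rotation": [0,0,0]}
  ]
}}

```text
clock: 21.3
ee_pos: [0.6385, 0.0345, 0.0511]
ee_rot: [-2.228, -2.215, 0.0]
ft_force: [0.2, -0.4, 0.4]
finger_gap: 0.195
gripper_force: 58.7
```

{"op": "arm_command", "data": {
  "plan": [
    {"offset": [0,0,0],"rotation": [0,0,0]},
    {"offset": [0,0,0],"rotation": [0,0,0]},
    {"offset": [0,0,0],"rotation": [0,0,0]}
  ]
}}

```text
clock: 21.6
ee_pos: [0.6388, 0.0343, 0.0519]
ee_rot: [2.228, 2.214, 0.001]
ft_force: [-0.1, 0.3, -2.3]
finger_gap: 0.19
gripper_force: 58.7
```

{"op": "arm_command", "data": {
  "plan": [
    {"offset": [0,0,0.001],"rotation": [0,0,0]},
    {"offset": [0,0,0.002],"rotation": [0,0,0]},
    {"offset": [0,0,0.002],"rotation": [0,0,0]}
  ]
}}

```text
clock: 21.9
ee_pos: [0.6387, 0.0344, 0.0498]
ee_rot: [2.228, 2.214, 0.0]
ft_force: [-1.8, -0.4, 4.1]
finger_gap: 0.196
gripper_force: 59.2
```

{"op": "arm_command", "data": {
  "plan": [
    {"offset": [0,0,0],"rotation": [0,0,0]},
    {"offset": [0,0,0],"rotation": [0,0,0]},
    {"offset": [0,0,0],"rotation": [0,0,0]},
    {"offset": [0,0,0],"rotation": [0,0,0]}
  ],
  "gripper": 0.05
}}

```text
clock: 22.3
ee_pos: [0.6385, 0.0343, 0.0492]
ee_rot: [2.228, 2.215, -0.0]
ft_force: [0.0, 0.2, 0.3]
finger_gap: 0.585
gripper_force: 0.0
```

{"op": "arm_command", "data": {
  "plan": [
    {"offset": [0,0,-0.03],"rotation": [0,0,0]},
    {"offset": [0,0,-0.06],"rotation": [0,0,0]},
    {"offset": [0,0,-0.1],"rotation": [0,0,0]},
    {"offset": [0.04,0,-0.12],"rotation": [0,0,0]},
    {"offset": [0.08,0,-0.12],"rotation": [0,0,0]}
  ]
}}

```text
clock: 22.8
ee_pos: [0.641, 0.1143, 0.1734]
ee_rot: [2.229, 2.208, 0.007]
ft_force: [1.3, 0.7, -0.2]
finger_gap: 0.583
gripper_force: 0.0
```

{"op": "arm_command", "data": {
  "plan": [
    {"offset": [0.045,0,0],"rotation": [0,0,0]},
    {"offset": [0.09,0,0],"rotation": [0,0,0]},
    {"offset": [0.12,0,0],"rotation": [0,0,0]},
    {"offset": [0.12,0,0],"rotation": [0,0,0]}
  ]
}}

```text
clock: 23.2
ee_pos: [0.6376, 0.2408, 0.1692]
ee_rot: [-2.218, -2.221, -0.002]
ft_force: [-0.3, 0.4, -0.2]
finger_gap: 0.588
gripper_force: 0.0
```

```bash
python3 - <<'E'
from h import *
P=dict(pblack=(.6393,.0342,.082),pred=(.6528,-.0572,.056),pgreen=(.548,.0207,.093),pblue=(.5616,-.0707,.056))
for n in("top","scene"):
    im,d,W=cloud(n); save(cv2.resize(im[150:300,200:500] if n=="top" else im[130:330,140:440],None,fx=2.6,fy=2.6),"f"+n+".png"); w=W.reshape(-1,3)
    for k,(x,y,h) in P.items():
        q=w[(np.hypot(w[:,0]-x,w[:,1]-y)<.04)&(w[:,2]>.023)]; t=q[q[:,2]>h-.01]
        print(n,k,"zmax %.3f"%q[:,2].max(),"off mm",(((t.min(0)+t.max(0))/2)[:2]*1000-np.array([x,y])*1000).round(1))
E
```

```text
top pblack zmax 0.085 off mm [-0.5 -0.8]
top pred zmax 0.060 off mm [ 0.4 -0.4]
top pgreen zmax 0.096 off mm [-0.1 -1.3]
top pblue zmax 0.061 off mm [0.1 1.2]
scene pblack zmax 0.084 off mm [ 0.3 -0. ]
scene pred zmax 0.059 off mm [1.2 0.9]
scene pgreen zmax 0.095 off mm [2.4 0.3]
scene pblue zmax 0.060 off mm [1.7 1.3]
```

View pics/fscene.png

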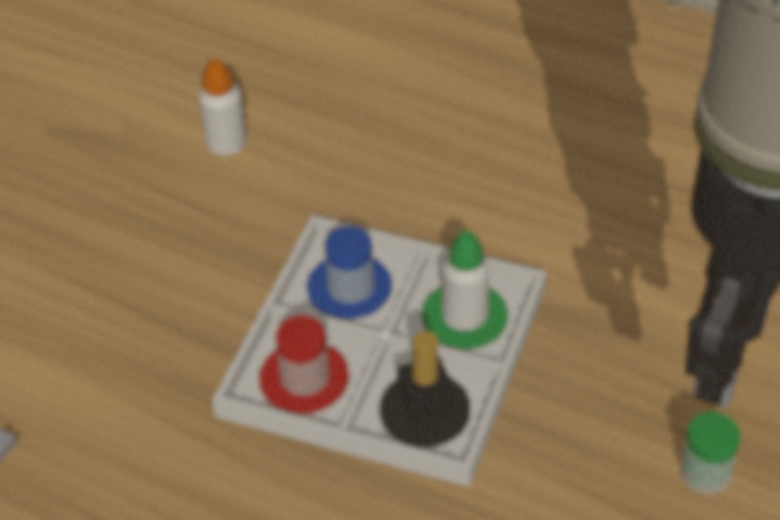

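View pics/ftop.png

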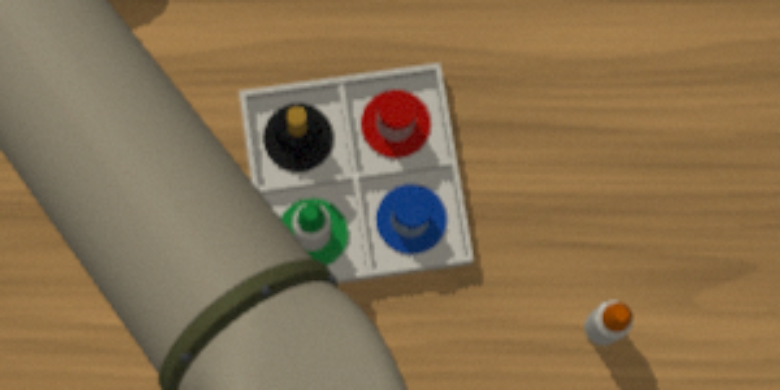

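All four stand upright within about 3 mm of their pad centres. The orange-capped bottle (crop 222,110) and the green pot (710,450) are still standing and the gripper is empty, so I'm handing in.

```bash
python3 -c "
from plant import close_job
print(close_job())"
```

```text
the job is handed in; nothing more can be done
None
```

The caddy is packed and handed in: all four items stand upright on their own pads, within about 3 mm of centre in the last check, with the orange-capped bottle and green pot left standing; the hand-in returned no verdict.

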